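# Fetch the module from the deep chassis bay with the hook pick

## Task

The control module with the wire pull-loop has slid deep into one of the three bays of the vented chassis. Doing everything with the hook pick, first switch off that bay by pressing down the mouth-side end of the rocker switch above it, then hook the module's loop, lift its front just enough to pass over the sill and under the header of the retaining frame at the mouth, and draw it out gently until it stands flat on the bench, fully clear of the chassis and straight in front of its bay. Finally lay the pick flat on the bench; keep the gripper and arm off the chassis and the module, and leave the other two switches and the other two modules as they are.

Things in the scene. Friction and masses are not known exactly. Their poses are not given: they have to be found in the camera images.
- chassis: Fixed aluminium chassis, 200 mm deep (x) by 184 wide (y) by 94 high; origin: centre of its underside, on the bench. Open only at its mouth, at x = -100, behind a retaining frame; +x points into the bays. Three bays 56 mm wide centred at y = +60 (left, looking in), 0, -60, walls 4 mm. Bay floor z = 4, ceiling z = 90 (an open grille beyond the first 50 mm), back wall x = 96.
- frame_low (a point): Lowest setting of the steel retaining frame clamped across the mouths: chassis x = -103, y = 0, z = 7 (axes as the chassis). The frame (4 mm thick) has a sill bar below and a header bar 56 mm above the sill's top; it is clamped anew each time with the sill's top 0 to 16 mm above this point. That height is not measured: feel for it or look. A module dragged too low stops at the sill, too high its loop or the hook meets the header; tugging on harder tips it up.
- rocker_left (a joint): Rocker above the left bay: flat grey paddle 36 mm long (chassis x), 20 wide, 6 thick, pivoting about its middle at chassis x = -75, y = +60, z = 105, above a panel at z = 94. 0 rad = on: the mouth-side end stands up 14 degrees; 0.5 rad = off: that end fully down 14 degrees. About 1 N on the end moves it; it stays where left. All start near 0.
- rocker_middle (a joint): The same switch above the middle bay, pivot at chassis x = -75, y = 0, z = 105.
- rocker_right (a joint): The same switch above the right bay, pivot at chassis x = -75, y = -60, z = 105.
- module: Loose black module, 90 mm long (its x) by 46 wide by 18 high, 0.18 to 0.34 kg, heaviest at the rear, lying in one of the bays with its front (-x end) 55 to 100 mm behind the mouth. Origin: centre of its underside; axes about parallel to the chassis. On its top a steel wire pull-loop (see module_loop). It is the only module with a loop.
- module_loop (a point): Middle of the crossbar of the module's pull-loop: a 5 mm wire arch standing across the module, 15 mm behind its front end. The crossbar's centre is 46.5 mm above the module's underside; the opening under it is 26 mm high (from the module's top at 18) and 29 mm wide. Axes as the module.
- pick_grip (a point): Grip point on the hook pick's wooden handle, 24 mm above its underside. Handle 100 mm long, 20 wide, 36 high, from 60 mm behind to 40 mm ahead of this point. Ahead of it sticks a straight 6 mm steel rod, axis 14 mm below this point, to pick_tip 220 mm ahead. 0.2 kg, starts lying flat on the bench, hook up. x points from handle to tip, z up.
- pick_tip (a point): End of the pick's rod, on the rod's axis: 220 mm ahead of and 14 mm below pick_grip. Here the rod turns straight up; this hook's top is 12 mm above the rod's axis (9 mm clear above the rod), the rod's underside 3 mm below the axis.
- heatsink: Loose finned aluminium heat-sink module, 84 by 46 by 38 mm high, in another bay; leave alone. Origin under its centre.
- transformer: Loose dark steel transformer module, 80 by 44 by 42 mm high, in the remaining bay; leave alone. Origin under its centre.
There are look-alikes about, which are no part of the job. Leave any green or turquoise look-alike of the module alone.

How it is judged:
On the way, in this order (a step that is already met when the one before it is completed fails the run):
1. the rocker above the module's bay is pressed off, the other two left on, the module still in its bay (((value of joint rocker_left above 0.4 rad and value of joint each of rocker_middle, rocker_right below 0.12 rad and y of module in the frame of chassis between 0.03 and 0.09 m and x of module in the frame of chassis above -0.06 m) or (value of joint each of rocker_left, rocker_right below 0.12 rad and value of joint rocker_middle above 0.4 rad and y of module in the frame of chassis between -0.03 and 0.03 m and x of module in the frame of chassis above -0.06 m) or (value of joint each of rocker_left, rocker_middle below 0.12 rad and value of joint rocker_right above 0.4 rad and y of module in the frame of chassis between -0.09 and -0.03 m and x of module in the frame of chassis above -0.06 m))), for 0.2 s.
2. the module is drawn out through the retaining frame, fully clear of the chassis (x of module in the frame of chassis below -0.15 m), for 0.2 s.
At the end, for the whole second after the job is handed in: Module flat (tilt under 0.06 rad) and still on the bench, its origin 150 to 300 mm before the chassis centre and within 40 mm of its bay's centre line; that bay's rocker over 0.4 rad, the others under 0.12; the pick lying level (within 0.1 rad) and still on the bench (x of module in the frame of chassis between -0.3 and -0.15 m and height (world z) of module below 0.005 m and angle between module's own z axis and vertical below 0.06 rad and linear speed of each of module, pick below 0.02 m/s and ((value of joint rocker_left above 0.4 rad and value of joint each of rocker_middle, rocker_right below 0.12 rad and y of module in the frame of chassis between 0.02 and 0.1 m) or (value of joint each of rocker_left, rocker_right below 0.12 rad and value of joint rocker_middle above 0.4 rad and y of module in the frame of chassis between -0.04 and 0.04 m) or (value of joint each of rocker_left, rocker_middle below 0.12 rad and value of joint rocker_right above 0.4 rad and y of module in the frame of chassis between -0.1 and -0.02 m)) and height (world z) of pick_grip below 0.032 m and angle between pick_grip's own x axis and vertical above 1.47 rad); the robot touches nothing.
It fails at once if the gripper or arm touches the module or the chassis (contact force between any of the fingers, the arm and module above 1 N or contact force between any of the fingers, the arm and chassis above 1 N).
It fails at once if the module is pushed or pulled with more than 25 N (contact force between pick and module above 25 N).
It fails at once if another module is shifted by more than 20 mm (distance of any of heatsink, transformer from where it was at the start of the episode above 0.02 m).
It also fails if it takes over 72 s, if anything falls off the work surface, if the arm or the gripper's body presses on something with over 40 N, if the wrist force passes 120 N, or if a joint passes its speed limit or range.

## Robot

A 7-joint arm with a two-finger parallel gripper is mounted at the origin on the work surface. World frame = base frame: x ahead of the robot, y to its left, z up, the work surface at z = 0. Lengths are in m, angles in rad, forces in N, time in s.
With the tool pointing down it reaches from about 0.35 to 0.9 m from the base axis. Payload 8.1 kg.
Tool frame: the origin (TCP) lies between the finger pads; the fingertips stand ahead of it and the grasp point (between the pads) is the TCP (arm.nose_length is the z of the fingertips in the tool frame, in m); z points along the fingers, y is the line along which they close (so a half turn about z gives the same grasp; the last joint's range is limited). The gripper opens to 92 mm and grips with 3 to 60 N. Pads are 19 mm wide; open, the fingers measure 130 mm over their backs; the gripper's body (75 mm by 190 mm) begins 47 mm behind the grasp point.
Start: joints at [1.237, 0.434, 0.025, 1.573, -0.012, 1.134, -0.075], TCP at [0.143, -0.608, 0.246] pointing down, gripper open.
Joint ranges: [-2.62, 2.62], [-0.44, 2.09], [-1.27, 1.32], [0.08, 2.57], [-1.32, 4.46], [0.12, 2], [-2.74, 2.74]. Speed limits (rad/s): [2.22, 2.22, 3.01, 3.01, 3.14, 3.14, 3.14].

## Interface

Orientations are given as a rotation vector (axis times angle).
In Python, from cell import sensors, optics, arm gives the robot as it stands.
- The arm moves only by the tool arm_command, never from a script. Its argument "deltas" is one flat list of numbers, 7 for each row, row after row: the turn, a rotation vector about the world's x, y, z as a fraction of full scale, then the shift along the world's x, y, z as a fraction of full scale, then the finger opening in mm, from 0 to 91.8. In form: [wx, wy, wz, dx, dy, dz, fingers, wx, wy, wz, dx, dy, dz, fingers, ...]. A call has 1 to 20 rows; each row is the pose to reach, as a shift and turn from the pose commanded when the call began; what a row does not reach only later rows make up. Full scale, the value 1, is 1 m for a shift and 90 degrees for a turn. A row lasts 1/10 s, in which the tool goes at most 50 mm and 8.59 degrees, less where a joint would pass 70% of its speed; a pose out of reach is approached as far as the arm can. A call with a number of a shift or a turn outside -1 to 1 is refused whole. A call with a gripper value outside its range is refused whole. The fingers move at their own pace and stop on an object; "force" is the grip in N (left out, the last holds). Time passes only in rows, so rows that repeat a pose let the fingers close. It gives the time, the measured TCP pose, the force, the opening and the grip force at its end, in the units of the state.
- sensors.observe(): the state, without advancing time (a new reading comes with each control period).
- optics.get_image(name): name is "side" or "top" or "wrist"; returns the picture (480x640x3 uint8, blue, green, red); there is no depth.
- optics.calibration(name): a dict with "camera_matrix" (3x3 intrinsics, pixels), "rvec" (rotation vector, rad) and "tvec" (3), from world to camera coordinates, as OpenCV has them. Camera axes: x right, y down, z forward; pixel columns grow to the right and rows downward; lengths in m; the calibration is good to about 2 mm. A picture is of the moment at which its call begins: read the wrist's pose just before it. calibration takes no time and is no camera call; for the wrist camera it gives the pose at the moment of the call.
- arm.sign_off(): hands the job in; it is judged then, once.
The state is a dict: "clock": time; "joints": joint angles; "dq": joint speeds; "joint_efforts": joint torques, N m; "position": TCP position; "ee_rot": TCP orientation; "force": force on the tool from outside, world axes, zero at the start; "ft_torque": the same for the moment, N m; "width": opening from 0.0 (shut) to 1.0 (fully open); "gripper_force": force on a finger pad.
Only numpy, scipy, OpenCV 4.12 (cv2) and the standard library are available. Lean on these libraries where they do the work, as an engineer would, in place of code of your own. Each camera call takes 0.05 s, during which the arm holds its last target. There are 200 camera calls.

## Working session

There is one attempt and no reset: what is moved stays moved. The work goes in short steps, Python scripts to look and compute and a tool call to move; the robot and the scene stay as the last step left them, time stands still between calls to the robot, and variables do not carry over. Pictures are saved under pics/ and viewed, at most 10 in all, crops included, and the job is handed in when it is done.

Besides the shell and the picture viewer there is one more tool, called after "Request:" as name(argument=value, ...) on one line, values as JSON. arm_command: Moves the arm, as the interface text tells. Its arguments: {"type":"object","properties":{"deltas":{"type":"array","items":{"type":"number"}},"force":{"type":"number"}},"required":["deltas"]}

```bash
mkdir -p pics; ls; python3 - <<'E'
from cell import sensors, optics, arm
import cv2, numpy as np
s=sensors.observe(); print({k:np.round(v,3).tolist() for k,v in s.items()}, arm.nose_length)
for n in ("side","top","wrist"):
    c=optics.calibration(n); R=cv2.Rodrigues(np.array(c["rvec"],float))[0]
    print(n,np.round(c["camera_matrix"],1).tolist(),"pos",np.round(-R.T@np.ravel(c["tvec"]),3),"fwd",np.round(R[2],2))
    cv2.imwrite(f"pics/{n}0.png",optics.get_image(n))
E
```

```text
pics
{'clock': 0.0, 'joints': [1.237, 0.435, 0.025, 1.574, -0.012, 1.134, -0.075], 'dq': [0.001, -0.001, 0.0, 0.0, 0.0, -0.0, -0.001], 'joint_efforts': [-0.001, -66.785, 0.984, -31.446, -0.061, 0.043, 0.0], 'position': [0.143, -0.608, 0.245], 'ee_rot': [-3.119, -0.361, 0.001], 'force': [0.226, 0.681, -0.138], 'ft_torque': [0.003, -0.024, -0.008], 'gripper_force': 0.0, 'width': 1.005} 0.019
side [[539.4, 0.0, 313.4], [0.0, 539.4, 234.4], [0.0, 0.0, 1.0]] pos [0.134 0.631 0.852] fwd [ 0.33 -0.59 -0.73]
top [[456.3, 0.0, 321.1], [0.0, 456.3, 238.2], [0.0, 0.0, 1.0]] pos [ 0.345 -0.011  0.825] fwd [ 0.18  0.01 -0.98]
wrist [[361.8, 0.0, 315.6], [0.0, 361.8, 239.7], [0.0, 0.0, 1.0]] pos [ 0.224 -0.59   0.385] fwd [-0.3  -0.07 -0.95]
```

View pics/side0.png

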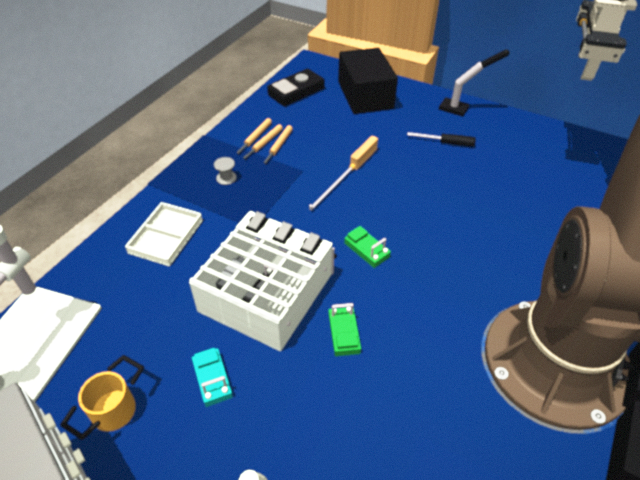

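View pics/top0.png

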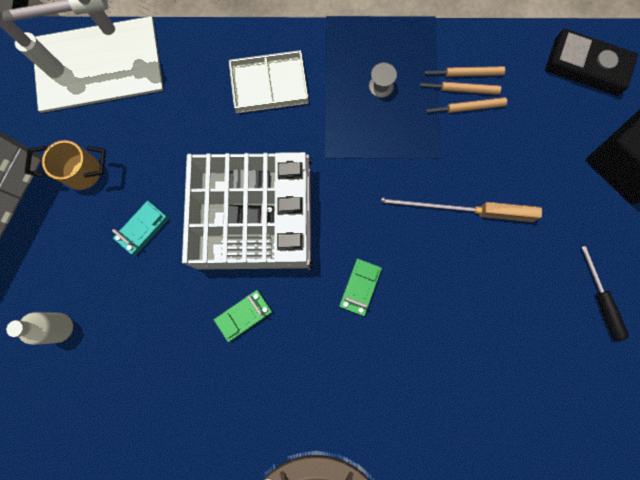

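Side view: the chassis is at about (263,275) and the wooden-handled hook pick runs from (365,152) to its tip at (312,206). Top view: the mouth faces right (world −y), the rockers are at (290,170), (290,205) and (289,241), and the pick runs from (510,212) to its tip at (384,201).

Things that could be taken for the module (top view):
- Green look-alikes at (360,287) and (243,316)
- Turquoise look-alike at (139,228)
- Dark items in the bays at (250,214) and (248,178), and the finned one at (247,247)

For the pick, the look-alikes are the black-handled tool (605,290) and the small wooden tools (470,88). I'll check the bays in a close crop.

```bash
cat > h.py <<'E'
from cell import sensors, optics, arm
import cv2, numpy as np
from scipy.spatial.transform import Rotation as Ro
def cam(n):
    c=optics.calibration(n); return np.array(c["camera_matrix"],float),cv2.Rodrigues(np.array(c["rvec"],float))[0],np.ravel(c["tvec"])
def ray(n,p):
    K,R,t=cam(n); d=R.T@np.linalg.solve(K,[p[0],p[1],1.]); return -R.T@t,d/np.linalg.norm(d)
def onz(n,p,z):
    o,d=ray(n,p); return o+d*(z-o[2])/d[2]
def tri(n1,p1,n2,p2):
    o1,d1=ray(n1,p1);o2,d2=ray(n2,p2)
    s=np.linalg.lstsq(np.c_[d1,-d2],o2-o1,rcond=None)[0]
    a,b=o1+d1*s[0],o2+d2*s[1]; return (a+b)/2,np.linalg.norm(a-b)
def proj(n,P):
    K,R,t=cam(n); q=(K@(R@np.atleast_2d(P).T+t[:,None])); return (q[:2]/q[2]).T
E
python3 - <<'E'
import cv2,numpy as np
t=cv2.imread("pics/top0.png");s=cv2.imread("pics/side0.png")
def g(c,k): 
    c=cv2.resize(c,None,fx=k,fy=k,interpolation=cv2.INTER_CUBIC); return (255*(c/255.)**.6).astype('uint8')
a=g(t[145:278,176:318],4.2); b=g(s[205:350,185:340],4.2)
cv2.imwrite("pics/tc.png",a); cv2.imwrite("pics/sc.png",b); print(a.shape,b.shape)
from h import *
# wood mask
for n,im in (("top",t),("side",s)):
    h=cv2.cvtColor(im,cv2.COLOR_BGR2HSV); m=cv2.inRange(h,(8,90,110),(25,255,255))
    for c in cv2.findContours(m,0,2)[0]:
        if cv2.contourArea(c)>150: print(n,cv2.contourArea(c),np.round(cv2.minAreaRect(c)[0]),np.round(cv2.boxPoints(cv2.minAreaRect(c))).tolist())
E
```

```text
(559, 596, 3) (609, 651, 3)
top 531.5 [513. 210.] [[484.0, 212.0], [485.0, 202.0], [542.0, 207.0], [541.0, 218.0]]
top 1224.5 [ 62. 160.] [[34.0, 161.0], [64.0, 132.0], [90.0, 159.0], [61.0, 188.0]]
top 354.0 [477. 104.] [[448.0, 104.0], [506.0, 97.0], [507.0, 104.0], [449.0, 111.0]]
top 354.5 [471.  87.] [[442.0, 89.0], [442.0, 82.0], [500.0, 86.0], [500.0, 93.0]]
top 343.0 [476.  70.] [[447.0, 67.0], [504.0, 67.0], [504.0, 74.0], [447.0, 74.0]]
side 383.0 [565. 413.] [[533.0, 423.0], [535.0, 399.0], [597.0, 404.0], [595.0, 427.0]]
side 204.0 [520. 394.] [[500.0, 386.0], [511.0, 375.0], [539.0, 403.0], [528.0, 414.0]]
side 2349.5 [106. 402.] [[70.0, 387.0], [116.0, 364.0], [142.0, 416.0], [96.0, 439.0]]
side 207.0 [614. 327.] [[589.0, 329.0], [590.0, 317.0], [639.0, 324.0], [638.0, 336.0]]
side 285.5 [506. 330.] [[484.0, 330.0], [508.0, 308.0], [528.0, 330.0], [503.0, 352.0]]
side 245.5 [600. 224.] [[582.0, 211.0], [603.0, 202.0], [619.0, 237.0], [598.0, 246.0]]
side 344.0 [363. 153.] [[345.0, 162.0], [373.0, 135.0], [382.0, 144.0], [354.0, 171.0]]
side 163.5 [281. 139.] [[269.0, 151.0], [288.0, 124.0], [293.0, 128.0], [274.0, 154.0]]
side 181.5 [267. 137.] [[252.0, 146.0], [279.0, 124.0], [283.0, 129.0], [256.0, 151.0]]
side 169.5 [258. 131.] [[244.0, 141.0], [268.0, 118.0], [272.0, 122.0], [248.0, 145.0]]
side 7136.0 [372.  41.] [[307.0, 0.0], [437.0, 0.0], [437.0, 82.0], [307.0, 82.0]]
```

View pics/tc.png

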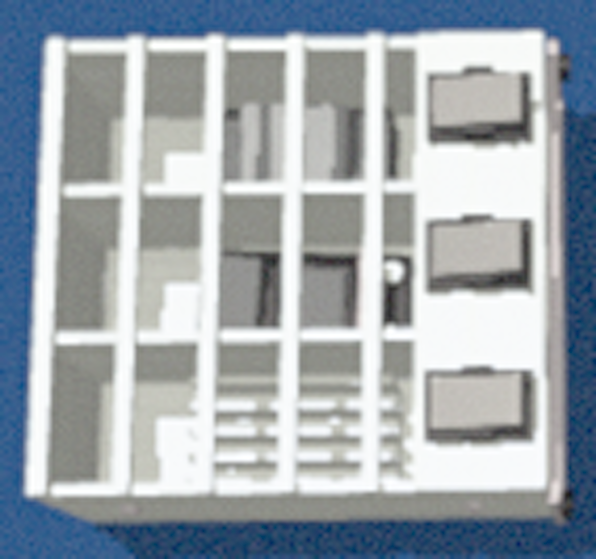

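View pics/sc.png

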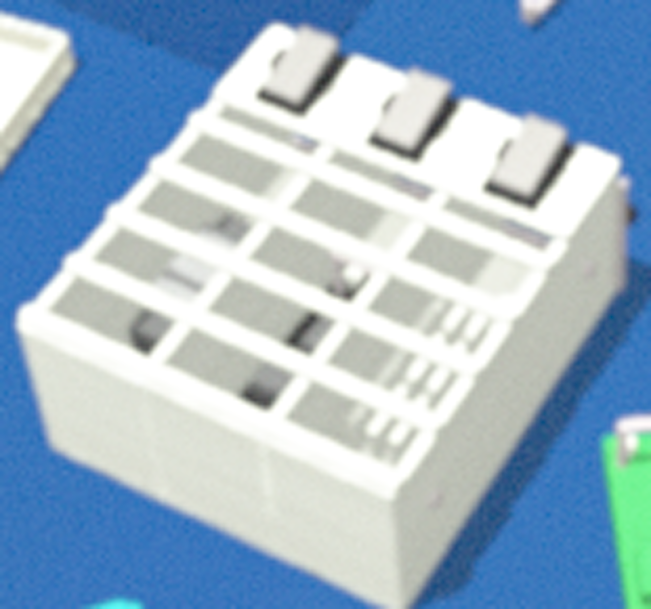

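Top crop: the right bay holds a grey, banded block (265,140), the middle bay a dark block with a bright post at (395,270), and the left bay the white-finned heat-sink. Side crop: the post in the middle bay is at (350,280). The middle bay looks likely, but I'll confirm it with the wrist camera. First I'll work out the geometry.

```bash
python3 - <<'E'
from h import *
c=np.array([(45,36),(26,495),(545,32),(548,490)])/4.2+[176,145]
P=np.array([onz("top",p,.094) for p in c]); print("roof",np.round(P,4).tolist())
m=P.mean(0); xa=(P[0]+P[1]-P[2]-P[3])[:2]; print("centre",np.round(m,4),"len",np.linalg.norm(xa)/2,"wid",np.linalg.norm(P[0]-P[1]),np.linalg.norm(P[2]-P[3]),"yaw x",np.arctan2(xa[1],xa[0]),"yaw from y",np.arctan2((P[1]+P[3]-P[0]-P[2])[1],(P[1]+P[3]-P[0]-P[2])[0])-np.pi/2)
for p in [(480,105),(480,252),(478,400)]: print("rocker",np.round(onz("top",np.array(p)/4.2+[176,145],.108),4))
print("loop blob tri",tri("top",np.array((395,270))/4.2+[176,145],"side",np.array((350,280))/4.2+[185,205]))
print("tip tri",tri("top",(384,201),"side",(312,206)), onz("top",(384,201),.018))
for a in [(513,210),(484.5,207),(541.5,212.5)]: print("handle",np.round(onz("top",a,.036),4))
print("side handle",onz("side",(363,153),.036))
for g in [(360,287),(243,316),(139,228)]: print("green",np.round(onz("top",g,.02),3))
s=sensors.observe(); print(Ro.from_rotvec(s['ee_rot']).as_matrix().round(3).tolist())
K,R,t=cam("wrist"); print("cam axes",R.round(3).tolist(), (-R.T@t).round(4))
E
```

```text
roof [[0.622, 0.2227, 0.094], [0.4363, 0.2185, 0.094], [0.625, 0.0218, 0.094], [0.4399, 0.0179, 0.094]]
centre [0.5308 0.1202 0.094 ] len 0.20082362147491153 wid 0.18567511628543984 0.1851378074500598 yaw x 1.5874534308474062 yaw from y -4.690364472448035
rocker [0.5895 0.0461 0.108 ]
rocker [0.5303 0.0449 0.108 ]
rocker [0.4723 0.0444 0.108 ]
loop blob tri (array([0.54430366, 0.08821683, 0.01868719]), np.float64(0.0014858283192835313))
tip tri (array([ 0.5619809 , -0.11939156,  0.01574044]), np.float64(0.0019336687177238829)) [ 0.56232863 -0.11883117  0.018     ]
handle [ 0.5427 -0.3446  0.036 ]
handle [ 0.5478 -0.2945  0.036 ]
handle [ 0.5386 -0.3947  0.036 ]
side handle [ 0.53313982 -0.3200635   0.036     ]
green [ 0.406 -0.074  0.02 ]
green [0.353 0.13  0.02 ]
green [0.508 0.324 0.02 ]
[[0.973, 0.229, -0.0], [0.229, -0.973, 0.001], [-0.0, -0.001, -1.0]]
cam axes [[0.229, -0.973, -0.0], [-0.927, -0.218, 0.304], [-0.296, -0.069, -0.953]] [ 0.2243 -0.5896  0.3849]
```

The geometry checks out: the chassis comes out 201 × 185 mm, centred at (0.531, 0.120) with its x axis along world +y (about 91°). Next I'll put the wrist camera over the grille to confirm the bay and locate the loop.

Request:
arm_command(deltas=[0,0,0.865,0.387,0.658,0.015,91,0,0,0.865,0.387,0.658,0.015,91,0,0,0.865,0.387,0.658,0.015,91,0,0,0.865,0.387,0.658,0.015,91,0,0,0.865,0.387,0.658,0.015,91,0,0,0.865,0.387,0.658,0.015,91,0,0,0.865,0.387,0.658,0.015,91,0,0,0.865,0.387,0.658,0.015,91,0,0,0.865,0.387,0.658,0.015,91,0,0,0.865,0.387,0.658,0.015,91,0,0,0.865,0.387,0.658,0.015,91,0,0,0.865,0.387,0.658,0.015,91,0,0,0.865,0.387,0.658,0.015,91,0,0,0.865,0.387,0.658,0.015,91,0,0,0.865,0.387,0.658,0.015,91,0,0,0.865,0.387,0.658,0.015,91,0,0,0.865,0.387,0.658,0.015,91,0,0,0.865,0.387,0.658,0.015,91])

```text
clock: 1.95
position: [0.5294, 0.0486, 0.2603]
ee_rot: [-2.201, -2.242, 0.002]
force: [0.6, -0.3, -0.3]
width: 0.989
gripper_force: 0.0
```

```bash
python3 - <<'E'
from h import *
s=sensors.observe(); print(s['clock'],np.round(s['position'],4),np.round(s['joints'],2))
c=optics.calibration("wrist"); im=optics.get_image("wrist"); np.savez("w1.npz",K=c["camera_matrix"],r=c["rvec"],t=c["tvec"]); cv2.imwrite("pics/w1.png",im)
E
```

```text
1.95 [0.5294 0.0486 0.2603] [ 0.28  0.34 -0.62  1.74  0.22  1.13 -0.38]
```

View pics/w1.png

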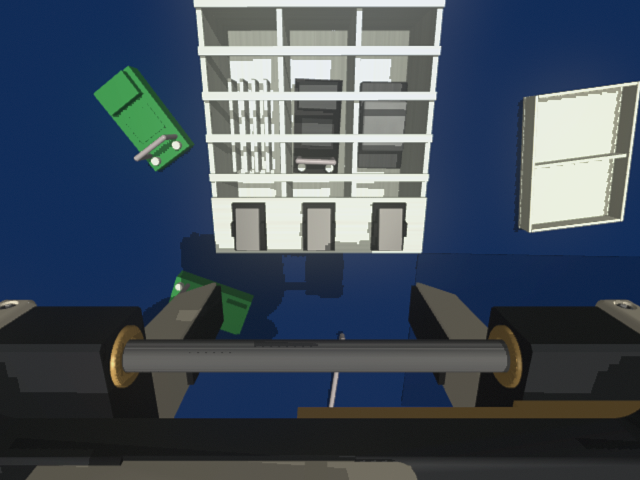

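The wrist view confirms it: the loop module lies in the middle bay, with its crossbar near (316,160) and feet at (301,168) and (331,168). The finned heat-sink is on the left and the plain block (transformer) on the right. The pick's rod and tip are visible near (341,335), and the rockers are at (248,227), (318,227) and (389,227). Next I'll measure the loop and refine the pick's position.

```bash
python3 - <<'E'
from h import *
w=np.load("w1.npz");R=cv2.Rodrigues(w['r'])[0];o=-R.T@np.ravel(w['t'])
def z(p,h): d=R.T@np.linalg.solve(w['K'],[p[0],p[1],1.]); return np.round(o+d*(h-o[2])/d[2],4)
for n,p,h in [("bar",(316,160),.0505),("footL",(301,168),.022),("footR",(331,168),.022),("modRearL",(296,80),.022),("roofmouthL",(217,252),.094),("roofmouthR",(424,252),.094),("rkL",(248.5,227),.108),("rkM",(319,227),.108),("rkR",(389,227),.108)]: print(n,z(p,h))
im=cv2.imread("pics/w1.png")[140:185,290:345]; print(cv2.imwrite("pics/w1c.png",cv2.resize(im,None,fx=8,fy=8)))
# handle in top: top face (brighter) of pick
t=cv2.imread("pics/top0.png"); hsv=cv2.cvtColor(t,cv2.COLOR_BGR2HSV)
m=cv2.inRange(hsv,(8,90,60),(25,255,255))[195:225,470:550]; ys,xs=np.nonzero(m); print(xs.min()+470,xs.max()+470)
m=cv2.inRange(hsv,(8,90,190),(25,255,255))[195:225,470:550]; print("bright top",m.any() and np.round(cv2.boxPoints(cv2.minAreaRect(np.argwhere(m)[:,::-1].astype('f4')))+[470,195],1).tolist())
g=cv2.cvtColor(t,cv2.COLOR_BGR2GRAY)[190:220,378:480].astype(float); 
b=[(x+378,190+np.average(np.arange(30),weights=np.clip(g[:,x]-70,0,None)+1e-9)) for x in range(4,100,12)]; print(np.round(b,1).tolist())
for x,y in b: print(np.round(onz("top",(x,y),.011),4))
E
```

```text
bar [0.5295 0.0982 0.0505]
footL [0.5143 0.0872 0.022 ]
footR [0.5452 0.0877 0.022 ]
modRearL [0.5089 0.1706 0.022 ]
roofmouthL [0.4421 0.0196 0.094 ]
roofmouthR [0.6279 0.0232 0.094 ]
rkL [0.4739 0.0475 0.108 ]
rkM [0.533  0.0486 0.108 ]
rkR [0.5916 0.0498 0.108 ]
True
475 541
bright top [[475.8, 210.9], [476.5, 201.5], [540.8, 206.9], [540.0, 216.2]]
[[382.0, 198.8], [394.0, 201.4], [406.0, 202.5], [418.0, 203.5], [430.0, 204.8], [442.0, 205.9], [454.0, 207.2], [466.0, 208.4]]
[ 0.5683 -0.1162  0.011 ]
[ 0.5636 -0.1381  0.011 ]
[ 0.5617 -0.1601  0.011 ]
[ 0.5599 -0.1821  0.011 ]
[ 0.5577 -0.204   0.011 ]
[ 0.5557 -0.2259  0.011 ]
[ 0.5535 -0.2477  0.011 ]
[ 0.5513 -0.2696  0.011 ]
```

```bash
python3 - <<'E'
import cv2,numpy as np
i=cv2.imread("pics/w1.png"); f=lambda c,k:cv2.resize(c,None,fx=k,fy=k,interpolation=cv2.INTER_CUBIC)
a=f(i[135:190,285:350],6);b=f(i[115:185,120:200],5)
H=max(a.shape[0],b.shape[0]); p=lambda x:np.pad(x,((0,H-x.shape[0]),(0,0),(0,0)))
o=np.hstack([p(a),p(b)]);print(a.shape,o.shape);cv2.imwrite("pics/w1d.png",o)
E
```

```text
(330, 390, 3) (350, 790, 3)
```

View pics/w1d.png

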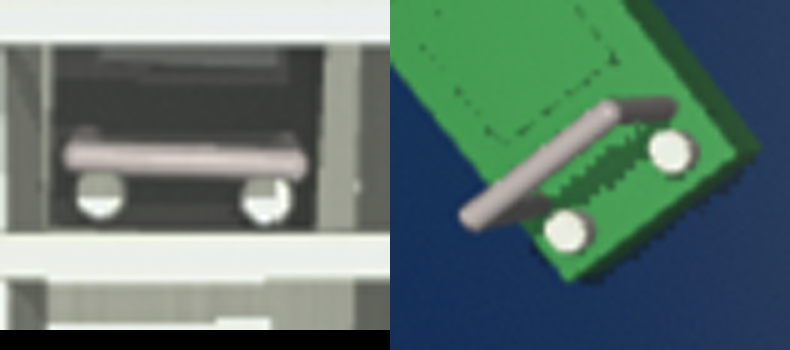

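The crop settles it. The pinkish crossbar is at about (316,161), standing above the two white knobs on the module's front edge. That puts the loop at about (0.529, 0.097), 77 mm behind the mouth, which is within the stated range. The pick's grip point is at about (0.545, −0.336), and its rod leans 5.3° from +y towards +x. I'll grasp it now.

Request:
arm_command(deltas=[0,0,-0.071,0.0155,-0.3855,-0.16,91,0,0,-0.071,0.0155,-0.3855,-0.16,91,0,0,-0.071,0.0155,-0.3855,-0.16,91,0,0,-0.071,0.0155,-0.3855,-0.16,91,0,0,-0.071,0.0155,-0.3855,-0.16,91,0,0,-0.071,0.0155,-0.3855,-0.16,91,0,0,-0.071,0.0155,-0.3855,-0.16,91,0,0,-0.071,0.0155,-0.3855,-0.16,91,0,0,-0.071,0.0155,-0.3855,-0.16,91,0,0,-0.071,0.0155,-0.3855,-0.16,91,0,0,-0.071,0.0155,-0.3855,-0.19,91,0,0,-0.071,0.0155,-0.3855,-0.215,91,0,0,-0.071,0.0155,-0.3855,-0.23,91,0,0,-0.071,0.0155,-0.3855,-0.236,91,0,0,-0.071,0.0155,-0.3855,-0.236,91,0,0,-0.071,0.0155,-0.3855,-0.236,91])

```text
clock: 3.6
position: [0.5461, -0.336, 0.0259]
ee_rot: [2.321, 2.115, 0.001]
force: [-0.1, -0.3, 0.5]
width: 0.991
gripper_force: 0.0
```

Request:
arm_command(deltas=[0,0,0,0,0,0,10,0,0,0,0,0,0,10,0,0,0,0,0,0,10,0,0,0,0,0,0,10,0,0,0,0,0,0,10,0,0,0,0,0,0,10,0,0,0,0,0,0,10,0,0,0,0,0,0,10,0,0,0,0,0,0,10,0,0,0,0,0,0,10], force=60)

```text
clock: 4.6
position: [0.5452, -0.3359, 0.0247]
ee_rot: [-2.322, -2.116, 0.0]
force: [-2.2, 0.3, 0.1]
width: 0.212
gripper_force: 60.0
```

The handle is gripped at 19.5 mm. I'll lift it, align it with the chassis axis, and hold the tip above the mouth-side end of the middle rocker.

Request:
arm_command(deltas=[0,0,0,0,0,0.04,10,0,0,0,0,0,0.08,10,0,0,0,0,0,0.1145,10,0,0,0.04,-0.004,0.03,0.1145,10,0,0,0.071,-0.009,0.06,0.1145,10,0,0,0.071,-0.009,0.09,0.1145,10,0,0,0.071,-0.009,0.12,0.1145,10,0,0,0.071,-0.009,0.14,0.1145,10,0,0,0.071,-0.009,0.152,0.1145,10,0,0,0.071,-0.009,0.152,0.1145,10,0,0,0.071,-0.009,0.152,0.1145,10,0,0,0.071,-0.009,0.152,0.1145,10])

```text
clock: 5.8
position: [0.5363, -0.1857, 0.1391]
ee_rot: [2.203, 2.24, -0.001]
force: [-0.3, -0.4, -1.8]
width: 0.213
gripper_force: 60.0
```

```bash
python3 - <<'E'
from h import *
s=sensors.observe(); print(s['clock'],np.round(s['position'],4),np.round(s['force'],2))
T=s['position'];R=Ro.from_rotvec(s['ee_rot']).as_matrix()
tip=T+R@[.22,0,.014]; print("tip pred",tip.round(4))
a=optics.get_image("top");b=optics.get_image("side");cv2.imwrite("pics/t2.png",a);cv2.imwrite("pics/s2.png",b)
print(proj("top",tip),proj("side",tip))
f=lambda c,k:cv2.resize(c,None,fx=k,fy=k,interpolation=cv2.INTER_CUBIC)
A=f(a[150:250,265:365],4);B=f(b[190:290,230:330],4);cv2.imwrite("pics/c2.png",np.hstack([A,B]))
E
```

```text
5.8 [ 0.5363 -0.1857  0.1391] [-0.34 -0.36 -1.79]
tip pred [0.5326 0.0343 0.1249]
[[296.23766836 200.91797569]] [[284.89604308 219.08166461]]
```

View pics/c2.png

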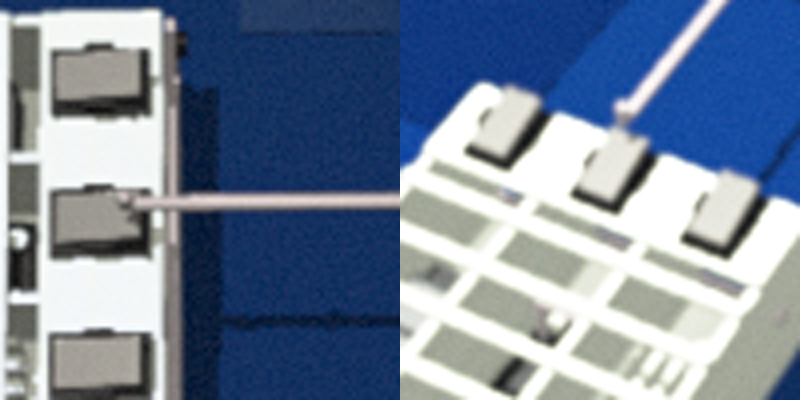

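The crops show the tip over the mouth end of the middle rocker: (295,200) in the top view and (286,217) in the side view, within about 2 mm of the prediction. I'll press down gradually.

Request:
arm_command(deltas=[0,0,0,-0.002,0,-0.004,10,0,0,0,-0.002,0,-0.008,10,0,0,0,-0.002,0,-0.011,10,0,0,0,-0.002,0,-0.013,10,0,0,0,-0.002,0,-0.015,10,0,0,0,-0.002,0,-0.017,10,0,0,0,-0.002,0,-0.018,10,0,0,0,-0.002,0,-0.018,10,0,0,0,-0.002,0,-0.018,10])

```text
clock: 6.8
position: [0.5346, -0.1842, 0.1215]
ee_rot: [2.201, 2.241, 0.0]
force: [0.0, -2.6, 1.1]
width: 0.219
gripper_force: 60.0
```

Request:
arm_command(deltas=[0,0,0,0,0,-0.001,10,0,0,0,0,0,-0.002,10,0,0,0,0,0,-0.002,10])

```text
clock: 7.1
position: [0.5345, -0.1843, 0.1192]
ee_rot: [2.201, 2.241, -0.0]
force: [-0.2, -4.2, 3.0]
width: 0.213
gripper_force: 60.0
```

Request:
arm_command(deltas=[0,0,0,0,0,0.01,10,0,0,0,0,-0.02,0.025,10,0,0,0,0,-0.07,0.025,10,0,0,0,0,-0.1,0.02,10,0,0,0,0,-0.1,0.02,10,0,0,0,0,-0.1,0.02,10])

```text
clock: 7.7
position: [0.5341, -0.2838, 0.1391]
ee_rot: [-2.201, -2.24, -0.001]
force: [0.6, 1.0, -2.0]
width: 0.212
gripper_force: 60.0
```

```bash
python3 - <<'E'
from h import *
s=sensors.observe(); print(s['clock'],np.round(s['position'],4),np.round(s['force'],2))
T=s['position'];R=Ro.from_rotvec(s['ee_rot']).as_matrix()
tip=T+R@[.22,0,.014]; print("tip pred",tip.round(4),proj("top",tip),proj("side",tip))
a=optics.get_image("top");b=optics.get_image("side");cv2.imwrite("pics/t3.png",a);cv2.imwrite("pics/s3.png",b)
f=lambda c,k:cv2.resize(c,None,fx=k,fy=k,interpolation=cv2.INTER_CUBIC)
A=f(a[150:275,265:365],4);B=f(b[165:290,230:330],4);cv2.imwrite("pics/c3.png",np.hstack([A,B]))
E
```

```text
7.7 [ 0.5341 -0.2838  0.1391] [ 0.57  0.98 -1.99]
tip pred [ 0.5302 -0.0638  0.1254] [[358.27921174 202.79874389]] [[311.48360713 188.717573  ]]
```

View pics/c3.png

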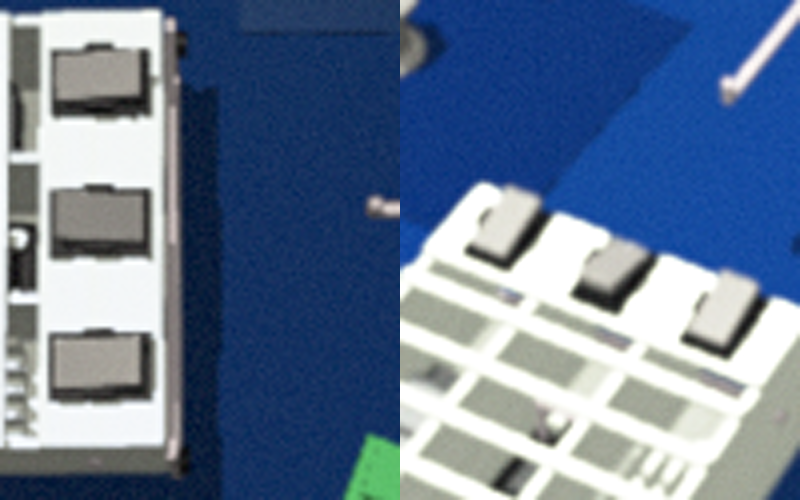

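The crops show the middle rocker tipped off (mouth end down) and the other two unchanged. The tip is at (358,201) in the top view, as predicted, so the pick has not slipped in the grip. Next I'll lower the pick, enter the mouth by about 25 mm, and feel for the sill with the rod's underside.

Request:
arm_command(deltas=[0,0,0,0,0,-0.04,10,0,0,0,0,0,-0.08,10,0,0,0,0,0,-0.095,10,0,0,0,0,0,-0.095,10,0,0,0,0,0,-0.095,10,0,0,0,0,0.03,-0.095,10,0,0,0,0,0.06,-0.095,10,0,0,0,-0.001,0.08,-0.095,10,0,0,0,-0.001,0.095,-0.095,10,0,0,0,-0.001,0.11,-0.095,10,0,0,0,-0.001,0.11,-0.095,10,0,0,0,-0.001,0.11,-0.095,10])

```text
clock: 9.0
position: [0.5338, -0.1746, 0.0447]
ee_rot: [2.2, 2.241, -0.0]
force: [0.1, -0.3, -3.1]
width: 0.213
gripper_force: 60.0
```

Request:
arm_command(deltas=[0,0,0,0,0,-0.002,10,0,0,0,0,0,-0.004,10,0,0,0,0,0,-0.005,10,0,0,0,0,0,-0.005,10])

```text
clock: 9.4
position: [0.5332, -0.1744, 0.0389]
ee_rot: [-2.201, -2.241, 0.001]
force: [-0.5, 0.5, -1.2]
width: 0.214
gripper_force: 60.0
```

Request:
arm_command(deltas=[0,0,0,0,0,-0.002,10,0,0,0,0,0,-0.003,10,0,0,0,0,0,-0.003,10])

```text
clock: 9.7
position: [0.5333, -0.1739, 0.036]
ee_rot: [-2.2, -2.242, 0.0]
force: [0.5, -0.4, -3.3]
width: 0.215
gripper_force: 60.0
```

Request:
arm_command(deltas=[0,0,0,0,0,-0.002,10,0,0,0,0,0,-0.003,10,0,0,0,0,0,-0.003,10])

```text
clock: 10.0
position: [0.5333, -0.1739, 0.033]
ee_rot: [-2.2, -2.242, 0.0]
force: [-0.5, -0.7, -2.4]
width: 0.211
gripper_force: 60.0
```

Request:
arm_command(deltas=[0,0,0,0,0,-0.001,10,0,0,0,0,0,-0.002,10,0,0,0,0,0,-0.002,10])

```text
clock: 10.3
position: [0.5333, -0.174, 0.0311]
ee_rot: [-2.201, -2.242, 0.0]
force: [-0.3, 0.1, -2.3]
width: 0.21
gripper_force: 60.0
```

Request:
arm_command(deltas=[0,0,0,0,0,-0.001,10,0,0,0,0,0,-0.002,10,0,0,0,0,0,-0.002,10])

```text
clock: 10.6
position: [0.5334, -0.1739, 0.0291]
ee_rot: [-2.201, -2.242, 0.0]
force: [0.8, 0.2, -1.8]
width: 0.214
gripper_force: 60.0
```

```bash
python3 -c "
from h import *
s=sensors.observe();print(s['force'].round(2) if hasattr(s['force'],'round') else s['force'],s['ft_torque'])"
```

```text
[ 0.77  0.15 -1.82] [-0.0294549  -0.11901788  0.01753219]
```

Request:
arm_command(deltas=[0,0,0,0,0,-0.001,10,0,0,0,0,0,-0.002,10,0,0,0,0,0,-0.002,10])

```text
clock: 10.9
position: [0.5337, -0.174, 0.0274]
ee_rot: [2.201, 2.242, 0.0]
force: [1.1, -1.3, 1.7]
width: 0.215
gripper_force: 60.0
```

```bash
python3 -c "
from h import *
s=sensors.observe();print(s['force'],s['ft_torque'])"
```

```text
[ 1.05351649 -1.28336171  1.72313721] [ 0.51762267 -0.03515658  0.04152143]
```

The sill contact is clear at a TCP height of about 0.0285, so the sill's top is at about 10.7 mm. I'll rise to the loop-opening height and insert under the crossbar, checking forces.

Request:
arm_command(deltas=[0,0,0,0,0,0.01,10,0,0,0,0,0,0.0182,10,0,0,0,0,0,0.0182,10,0,0,0,0,0.015,0.0182,10,0,0,0,-0.001,0.03,0.0182,10,0,0,0,-0.001,0.04,0.0182,10,0,0,0,-0.001,0.04,0.0182,10,0,0,0,-0.001,0.04,0.0182,10])

```text
clock: 11.7
position: [0.5324, -0.1335, 0.0453]
ee_rot: [-2.199, -2.244, 0.001]
force: [-0.2, -0.1, -2.7]
width: 0.214
gripper_force: 60.0
```

Request:
arm_command(deltas=[0,0,0,0,0.005,0,10,0,0,0,0,0.01,0,10,0,0,0,0,0.015,0,10,0,0,0,-0.001,0.02,0,10,0,0,0,-0.001,0.025,0,10,0,0,0,-0.001,0.027,0,10,0,0,0,-0.001,0.027,0,10])

```text
clock: 12.4
position: [0.5315, -0.1065, 0.0455]
ee_rot: [2.2, 2.243, 0.0]
force: [0.7, -0.4, -2.2]
width: 0.212
gripper_force: 60.0
```

```bash
python3 - <<'E'
from h import *
s=sensors.observe(); print(s['force'],s['ft_torque'])
T=s['position'];R=Ro.from_rotvec(s['ee_rot']).as_matrix()
tip=T+R@[.22,0,.0147]; print("tip",tip.round(4),proj("top",tip),proj("side",tip))
a=optics.get_image("top");b=optics.get_image("side");cv2.imwrite("pics/t4.png",a);cv2.imwrite("pics/s4.png",b)
f=lambda c,k:(255*(cv2.resize(c,None,fx=k,fy=k,interpolation=cv2.INTER_CUBIC)/255.)**.6).astype('uint8')
cv2.imwrite("pics/c4.png",np.hstack([f(a[180:240,220:300],5),f(b[235:295,235:315],5)]))
E
```

```text
[ 0.70671495 -0.36884518 -2.15563687] [-0.06468528 -0.061922   -0.01848287]
tip [0.5272 0.1135 0.0308] [[254.95869966 217.2294727 ]] [[267.98008393 279.85997224]]
```

View pics/c4.png

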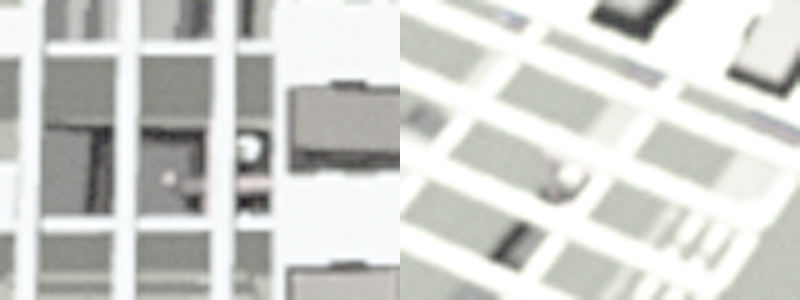

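The crop shows the hook tip at top-view pixel (254,216), about 17 mm past the crossbar, which is hidden under the grille bar at x≈264. The rod runs centrally, about 14 mm from the one visible knob. I'll lift the front now.

Request:
arm_command(deltas=[0,0,0,0,0,0.004,10,0,0,0,0,0,0.008,10,0,0,0,0,0,0.011,10,0,0,0,0,0,0.013,10,0,0,0,0,0,0.015,10,0,0,0,0,0,0.017,10,0,0,0,0,0,0.019,10,0,0,0,0,0,0.021,10,0,0,0,0,0,0.022,10,0,0,0,0,0,0.022,10,0,0,0,0,0,0.022,10])

```text
clock: 13.6
position: [0.5314, -0.107, 0.0674]
ee_rot: [2.201, 2.242, -0.0]
force: [-0.6, -0.2, -3.0]
width: 0.218
gripper_force: 60.0
```

```bash
python3 -c "
from h import *
s=sensors.observe();print(s['position'],s['force'],s['ft_torque'])"
```

```text
[ 0.5313959  -0.10702357  0.06739188] [-0.6075692  -0.19767036 -2.96181523] [-0.23327676 -0.13002571 -0.00559519]
```

Request:
arm_command(deltas=[0,0,0,0,-0.004,0,10,0,0,0,0,-0.008,0,10,0,0,0,0,-0.012,0,10,0,0,0,0,-0.016,0,10,0,0,0,0,-0.02,0,10,0,0,0,0,-0.024,0,10,0,0,0,0,-0.028,0,10,0,0,0,0.001,-0.032,0,10,0,0,0,0.001,-0.036,0,10,0,0,0,0.001,-0.04,0,10,0,0,0,0.001,-0.044,0,10,0,0,0,0.001,-0.048,0,10,0,0,0,0.001,-0.05,0,10,0,0,0,0.001,-0.05,0,10])

```text
clock: 15.0
position: [0.5324, -0.1574, 0.0674]
ee_rot: [2.201, 2.241, -0.0]
force: [-0.0, -0.3, -2.6]
width: 0.211
gripper_force: 60.0
```

```bash
python3 -c "
from h import *
s=sensors.observe();print(s['position'],s['force'],s['ft_torque']);a=optics.get_image('top');cv2.imwrite('pics/t5.png',a)
g=cv2.absdiff(a,cv2.imread('pics/t4.png'))[185:235,225:275].sum(2);print((g>90).sum())
"
```

```text
[ 0.53241599 -0.15744116  0.06743452] [-0.04517792 -0.33422982 -2.63457617] [-0.30555207 -0.1517155   0.00169476]
559
```

Request:
arm_command(deltas=[0,0,0,0,-0.004,0,10,0,0,0,0,-0.008,0,10,0,0,0,0,-0.012,0,10,0,0,0,0,-0.016,0,10,0,0,0,0,-0.02,0,10,0,0,0,0,-0.024,0,10,0,0,0,0,-0.026,0,10,0,0,0,0,-0.026,0,10])

```text
clock: 15.85
position: [0.5325, -0.1836, 0.0675]
ee_rot: [2.201, 2.241, -0.0]
force: [0.2, -0.5, -3.0]
width: 0.215
gripper_force: 60.0
```

Request:
arm_command(deltas=[0,0,0,0,-0.003,0,10,0,0,0,0,-0.006,0,10,0,0,0,0,-0.008,0,10,0,0,0,0,-0.008,0,10])

```text
clock: 16.25
position: [0.5325, -0.1912, 0.0674]
ee_rot: [2.201, 2.242, 0.0]
force: [-0.3, 1.7, -2.4]
width: 0.216
gripper_force: 60.0
```

```bash
python3 -c "
from h import *
s=sensors.observe();print(s['position'],s['force'],s['ft_torque'])"
```

```text
[ 0.53245493 -0.19116196  0.06744095] [-0.31605817  1.71944361 -2.35100139] [-0.02748765 -0.10351405  0.03966327]
```

Request:
arm_command(deltas=[0,0,0,0,-0.001,0,10,0,0,0,0,-0.002,0,10,0,0,0,0,-0.002,0,10])

```text
clock: 16.55
position: [0.5325, -0.1929, 0.0675]
ee_rot: [-2.201, -2.242, -0.0]
force: [0.6, 1.7, -2.5]
width: 0.214
gripper_force: 60.0
```

```bash
python3 - <<'E'
from h import *
s=sensors.observe();print(s['position'],s['force'],s['ft_torque'])
a=optics.get_image("top");b=optics.get_image("side");cv2.imwrite("pics/t6.png",a);cv2.imwrite("pics/s6.png",b)
print([np.round(proj("top",[.5285,y,z])[0],1).tolist() for y,z in ((.0083,.03),(.098,.02),(.017,.06))])
for X in (.515,.52,.54):
  y0=[proj("top",[X,y,.03])[0] for y in np.linspace(.03,-.02,26)]
  print(X,[int(a[int(round(v)),int(round(u))].sum()) for u,v in y0])
E
```

```text
[ 0.53250984 -0.19285356  0.06748371] [ 0.6459232   1.67731426 -2.4557826 ] [ 0.31177218 -0.10756944 -0.00900935]
[[313.9, 217.1], [264.4, 218.0], [308.5, 213.1]]
0.515 [737, 739, 718, 567, 345, 348, 331, 270, 431, 454, 427, 336, 187, 152, 77, 82, 107, 97, 115, 72, 82, 86, 103, 87, 107, 99]
0.52 [737, 737, 717, 588, 369, 349, 321, 340, 466, 470, 416, 294, 168, 152, 85, 76, 103, 126, 162, 160, 162, 164, 170, 169, 149, 157]
0.54 [319, 616, 722, 589, 366, 350, 214, 143, 190, 244, 229, 248, 267, 288, 244, 273, 261, 265, 289, 292, 291, 299, 293, 297, 301, 305]
```

Request:
arm_command(deltas=[0,0,0,0,-0.001,0,10,0,0,0,0,-0.002,0,10,0,0,0,0,-0.003,0,10,0,0,0,0,-0.003,0,10,0,0,0,0,-0.003,0,10])

```text
clock: 17.15
position: [0.5325, -0.196, 0.0675]
ee_rot: [2.201, 2.242, 0.0]
force: [0.0, 2.5, -1.9]
width: 0.215
gripper_force: 60.0
```

```bash
python3 - <<'E'
from h import *
s=sensors.observe();print(s['position'],s['force'],s['ft_torque'])
a=optics.get_image("top");b=optics.get_image("side");cv2.imwrite("pics/t7.png",a);cv2.imwrite("pics/s7.png",b)
f=lambda c,k:(255*(cv2.resize(c,None,fx=k,fy=k,interpolation=cv2.INTER_CUBIC)/255.)**.6).astype('uint8')
cv2.imwrite("pics/c7.png",np.vstack([np.hstack([f(x[185:255,230:330],4) for x in (cv2.imread("pics/t4.png"),a)]),np.hstack([f(x[200:275,235:335],4) for x in (cv2.imread("pics/s4.png"),b)])]))
E
```

```text
[ 0.5324885  -0.19596675  0.06746692] [ 0.00923776  2.513112   -1.85097187] [ 0.5372405 -0.1196215  0.0477574]
```

View pics/c7.png

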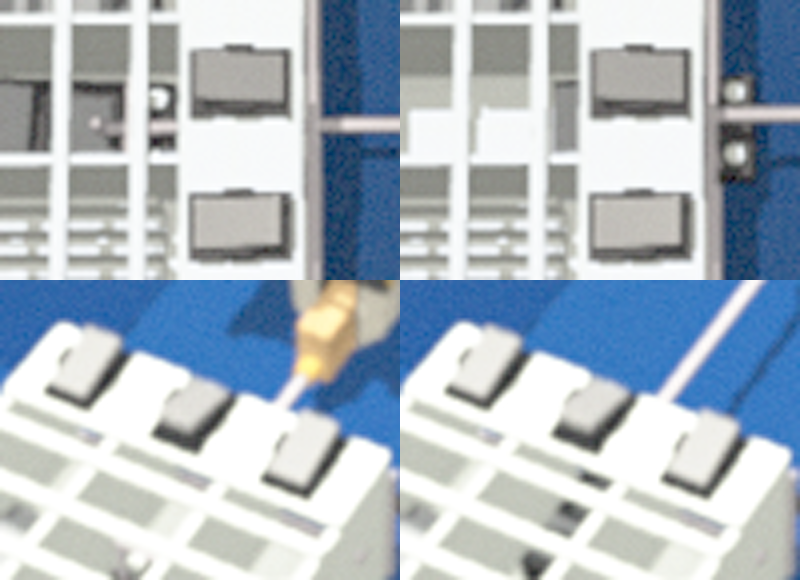

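The last picture shows the module's front through the frame: its two knobs are outside at crop (737,90) and (737,155), about 18 mm past the sill and centred on its bay, with the bar just at the header. I'll keep drawing gently at this height until the hook has passed the header.

Request:
arm_command(deltas=[0,0,0,0,-0.001,0,10,0,0,0,0,-0.002,0,10,0,0,0,0,-0.003,0,10,0,0,0,0,-0.004,0,10,0,0,0,0,-0.005,0,10,0,0,0,0,-0.005,0,10])

```text
clock: 17.85
position: [0.5324, -0.2012, 0.0674]
ee_rot: [2.201, 2.242, -0.0]
force: [0.0, 2.2, -2.3]
width: 0.212
gripper_force: 60.0
```

```bash
cat > q.py <<'E'
from h import *
s=sensors.observe();print(np.round(s['position'],4),np.round(s['force'],2),np.round(s['ft_torque'],3))
a=optics.get_image("top");cv2.imwrite("pics/q%.0f.png"%(s['clock']*100),a)
# white knobs outside mouth: bright blobs on module strip
m=(a.min(2)>140).astype('uint8');m[:,:309]=0;m[:205]=0;m[235:]=0
print([(int(c[4]),c[:2].tolist(),np.round(ce,1).tolist(),np.round(onz("top",ce,.035),4).tolist()) for c,ce in zip(*[x[1:] for x in cv2.connectedComponentsWithStats(m)[2:]]) if c[4]>4])
E
python3 q.py
```

```text
[ 0.5324 -0.2012  0.0674] [ 0.05  2.2  -2.27] [ 0.479 -0.071 -0.022]
[(19, [314, 205], [315.5, 207.6], [0.5446, 0.0055, 0.035]), (225, [437, 205], [445.0, 213.7], [0.5354, -0.2242, 0.035]), (230, [312, 212], [354.6, 212.8], [0.5357, -0.064, 0.035]), (17, [315, 221], [316.2, 222.9], [0.5168, 0.0039, 0.035]), (6, [430, 231], [430.7, 232.7], [0.5008, -0.1977, 0.035])]
```

Request:
arm_command(deltas=[0,0,0,0,-0.002,0,10,0,0,0,0,-0.004,0,10,0,0,0,0,-0.006,0,10,0,0,0,0,-0.008,0,10,0,0,0,0,-0.008,0,10])

```text
clock: 18.4
position: [0.5324, -0.2096, 0.0674]
ee_rot: [2.201, 2.241, -0.0]
force: [-1.0, 2.2, -2.4]
width: 0.218
gripper_force: 60.0
```

```bash
python3 q.py
```

```text
[ 0.5324 -0.2096  0.0674] [-1.04  2.2  -2.41] [ 0.366 -0.112  0.033]
[(287, [311, 205], [351.9, 213.0], [0.5354, -0.0593, 0.035]), (218, [443, 205], [450.8, 213.8], [0.5352, -0.2346, 0.035]), (18, [318, 206], [320.1, 207.6], [0.5447, -0.0027, 0.035]), (16, [319, 221], [320.5, 223.0], [0.5167, -0.0036, 0.035]), (9, [435, 227], [435.8, 229.7], [0.5063, -0.2069, 0.035])]
```

Request:
arm_command(deltas=[0,0,0,0,-0.002,0,10,0,0,0,0,-0.004,0,10,0,0,0,0,-0.006,0,10,0,0,0,0,-0.008,0,10,0,0,0,0,-0.01,0.001,10,0,0,0,0,-0.012,0.002,10,0,0,0,0,-0.015,0.003,10,0,0,0,0,-0.018,0.004,10,0,0,0,0,-0.021,0.005,10,0,0,0,0,-0.023,0.006,10,0,0,0,0,-0.025,0.006,10,0,0,0,0,-0.025,0.006,10])

```text
clock: 19.65
position: [0.5324, -0.2344, 0.0734]
ee_rot: [2.201, 2.241, -0.0]
force: [-0.2, 1.0, -3.0]
width: 0.214
gripper_force: 60.0
```

```bash
python3 q.py
```

```text
[ 0.5324 -0.2344  0.0734] [-0.21  1.   -3.05] [-0.141 -0.09  -0.077]
[(278, [326, 205], [373.0, 212.3], [0.5369, -0.0967, 0.035]), (22, [333, 205], [335.5, 206.7], [0.5466, -0.0301, 0.035]), (213, [463, 205], [470.9, 213.2], [0.5365, -0.2701, 0.035]), (22, [334, 220], [335.9, 222.1], [0.5186, -0.0309, 0.035])]
```

Request:
arm_command(deltas=[0,0,0,0,-0.003,0,10,0,0,0,0,-0.006,0,10,0,0,0,0,-0.009,-0.001,10,0,0,0,0,-0.012,-0.002,10,0,0,0,0,-0.015,-0.004,10,0,0,0,0,-0.018,-0.006,10,0,0,0,0,-0.02,-0.008,10,0,0,0,0,-0.02,-0.008,10,0,0,0,0,-0.02,-0.008,10])

```text
clock: 20.6
position: [0.5324, -0.254, 0.0654]
ee_rot: [-2.201, -2.242, -0.0]
force: [-0.0, 0.3, -2.3]
width: 0.216
gripper_force: 60.0
```

```bash
python3 q.py
```

```text
[ 0.5324 -0.254   0.0654] [-0.02  0.32 -2.33] [-0.203 -0.108  0.038]
[(298, [337, 205], [381.1, 213.0], [0.5357, -0.111, 0.035]), (219, [475, 205], [482.9, 214.0], [0.5354, -0.2913, 0.035]), (13, [344, 222], [345.4, 223.6], [0.516, -0.0477, 0.035])]
```

Request:
arm_command(deltas=[0,0,0,0,-0.003,0,10,0,0,0,0,-0.006,-0.001,10,0,0,0,0,-0.009,-0.002,10,0,0,0,0,-0.012,-0.003,10,0,0,0,0,-0.015,-0.004,10,0,0,0,0,-0.018,-0.004,10,0,0,0,0,-0.02,-0.004,10,0,0,0,0,-0.022,-0.004,10,0,0,0,0,-0.024,-0.004,10,0,0,0,0,-0.026,-0.004,10,0,0,0,0,-0.028,-0.004,10,0,0,0,0,-0.031,-0.004,10,0,0,0,0,-0.034,-0.004,10,0,0,0,0,-0.037,-0.004,10,0,0,0,0,-0.04,-0.004,10,0,0,0,0,-0.04,-0.004,10])

```text
clock: 22.25
position: [0.5323, -0.2947, 0.0614]
ee_rot: [2.201, 2.241, -0.0]
force: [0.5, -0.7, -2.9]
width: 0.215
gripper_force: 60.0
```

```bash
python3 q.py
```

```text
[ 0.5323 -0.2947  0.0614] [ 0.52 -0.72 -2.93] [-0.268 -0.168  0.017]
[(305, [361, 205], [400.8, 213.8], [0.5346, -0.146, 0.035]), (217, [503, 205], [511.2, 214.7], [0.5345, -0.3413, 0.035]), (19, [371, 223], [372.4, 224.9], [0.514, -0.0954, 0.035]), (9, [489, 230], [489.6, 231.8], [0.5033, -0.3013, 0.035])]
```

The module is out: its knob is at y≈−0.094, so its origin is about 173 mm before the chassis centre and its rear clears the frame. I'll draw it 10 mm further while lowering it onto the bench, then drop the hook to mid-opening.

Request:
arm_command(deltas=[0,0,0,0,-0.003,-0.001,10,0,0,0,0,-0.006,-0.003,10,0,0,0,0,-0.009,-0.005,10,0,0,0,0,-0.01,-0.007,10,0,0,0,0,-0.01,-0.009,10,0,0,0,0,-0.008,-0.012,10,0,0,0,0,-0.007,-0.015,10,0,0,0,0,-0.007,-0.018,10,0,0,0,0,-0.007,-0.0205,10,0,0,0,0,-0.007,-0.0205,10,0,0,0,0,-0.007,-0.0205,10])

```text
clock: 23.4
position: [0.5324, -0.3009, 0.0409]
ee_rot: [-2.201, -2.242, 0.0]
force: [0.5, 0.5, -3.0]
width: 0.212
gripper_force: 60.0
```

```bash
python3 q.py
```

```text
[ 0.5324 -0.3009  0.0409] [ 0.5   0.5  -2.96] [-0.085 -0.106 -0.002]
[(301, [363, 205], [398.8, 216.5], [0.5296, -0.1423, 0.035]), (222, [502, 205], [509.5, 217.1], [0.5301, -0.3379, 0.035])]
```

Request:
arm_command(deltas=[0,0,0,0,-0.004,0,10,0,0,0,0,-0.008,0,10,0,0,0,0,-0.012,0,10,0,0,0,0,-0.016,0,10,0,0,0,0,-0.02,0,10,0,0,0,0,-0.02,0,10])

```text
clock: 24.05
position: [0.5323, -0.3219, 0.0409]
ee_rot: [2.202, 2.241, -0.0]
force: [0.6, 0.2, -3.1]
width: 0.213
gripper_force: 60.0
```

```bash
python3 - <<'E'
from h import *
s=sensors.observe();print(np.round(s['position'],4),np.round(s['force'],2),np.round(s['ft_torque'],3))
import glob
a=optics.get_image("top");cv2.imwrite("pics/t9.png",a);p=cv2.imread("pics/q2340.png")
d=cv2.absdiff(a,p).max(2);print("module region change",(d[190:245,320:375]>40).sum())
ys,xs=np.nonzero(d[190:245,318:380]>40);print(np.c_[xs+318,ys+190][:40].tolist())
E
```

```text
[ 0.5323 -0.3219  0.0409] [ 0.57  0.23 -3.09] [-0.072 -0.076  0.017]
module region change 29
[[363, 215], [364, 215], [365, 215], [369, 215], [370, 215], [376, 215], [363, 216], [364, 216], [365, 216], [366, 216], [367, 216], [368, 216], [369, 216], [370, 216], [371, 216], [363, 217], [364, 217], [365, 217], [366, 217], [367, 217], [368, 217], [369, 217], [370, 217], [371, 217], [366, 218], [367, 218], [368, 218], [369, 218], [370, 218], [371, 218], [375, 218], [376, 218]]
```

The module stayed put and only the hook moved, so it is unhooked. I'll withdraw fully and lay the pick down.

Request:
arm_command(deltas=[0,0,0,0,-0.015,0,10,0,0,0,0,-0.03,0,10,0,0,0,0,-0.05,0,10,0,0,0,0,-0.07,0,10,0,0,0,0,-0.07,0,10,0,0,0,0,-0.07,-0.005,10,0,0,0,0,-0.07,-0.01,10,0,0,0,0,-0.07,-0.014,10,0,0,0,0,-0.07,-0.0155,10,0,0,0,0,-0.07,-0.0163,10,0,0,0,0,-0.07,-0.0163,10,0,0,0,0,-0.07,-0.0163,10])

```text
clock: 25.3
position: [0.5326, -0.3902, 0.0249]
ee_rot: [-2.2, -2.243, -0.0]
force: [-1.3, 3.6, 3.5]
width: 0.214
gripper_force: 60.0
```

Request:
arm_command(deltas=[0,0,0,0,0,0,91,0,0,0,0,0,0,91,0,0,0,0,0,0,91,0,0,0,0,0,0,91,0,0,0,0,0,0,91,0,0,0,0,0,0,91,0,0,0,0,0,0,91,0,0,0,0,0,0,91])

```text
clock: 26.1
position: [0.5325, -0.391, 0.0246]
ee_rot: [2.201, 2.242, 0.0]
force: [0.9, 0.0, 0.1]
width: 0.859
gripper_force: 0.0
```

Request:
arm_command(deltas=[0,0,0,0,0,0.02,91,0,0,0,0,0,0.05,91,0,0,0,0,0,0.1,91,0,0,0,0,0,0.15,91,0,0,0,0,0,0.2,91,0,0,0,0,-0.05,0.22,91,0,0,0,0,-0.1,0.22,91,0,0,0,0,-0.15,0.22,91,0,0,0,0,-0.15,0.22,91,0,0,0,0,-0.15,0.22,91])

```text
clock: 27.1
position: [0.5314, -0.5427, 0.2435]
ee_rot: [-2.203, -2.238, 0.0]
force: [-0.0, 1.2, 0.1]
width: 0.993
gripper_force: 0.0
```

```bash
python3 - <<'E'
from h import *
s=sensors.observe();print(s['clock'],np.round(s['position'],4),np.round(s['force'],2),s['width'])
a=optics.get_image("top");b=optics.get_image("side");cv2.imwrite("pics/t10.png",a);cv2.imwrite("pics/s10.png",b)
h=cv2.cvtColor(a,cv2.COLOR_BGR2HSV)
# module: non-blue (low saturation) pixels ahead of the mouth
m=cv2.inRange(h,(0,0,0),(179,95,255));m[:,:318]=0;m[:190]=0;m[250:]=0;m[:,400:]=0
for c in cv2.findContours(cv2.morphologyEx(m,3,np.ones((5,5))),0,2)[0]:
    if cv2.contourArea(c)>60:
        q=cv2.boxPoints(cv2.minAreaRect(c)); print("mod?",cv2.contourArea(c),[np.round(onz("top",p,.018),3)[:2].tolist() for p in q])
w=(a.min(2)>130).astype('uint8');w[:,:318]=0;w[:190]=0;w[245:]=0
for c,ce in zip(*[x[1:] for x in cv2.connectedComponentsWithStats(w)[2:]]):
    if c[4]>5: print("white",c.tolist(),np.round(ce,1),np.round(onz("top",ce,.022),4))
for n,im in (("top",a),("side",b)):
    m=cv2.inRange(cv2.cvtColor(im,cv2.COLOR_BGR2HSV),(8,90,110),(25,255,255))
    for c in cv2.findContours(m,0,2)[0]:
        r=cv2.minAreaRect(c)
        if 350<cv2.contourArea(c)<900 and (n=="top" or r[0][1]<200): print(n,np.round(r[0],1),np.round(onz(n,r[0],.03),3))
for n,im,i0,sl in (("top",a,"pics/t3.png",(slice(150,260),slice(277,304))),("side",b,"pics/s3.png",(slice(200,290),slice(235,335)))):
    print(n,"rocker diff vs after press",(cv2.absdiff(im[sl],cv2.imread(i0)[sl]).max(2)>45).sum())
E
```

```text
27.1 [ 0.5314 -0.5427  0.2435] [-0.01  1.2   0.08] 0.9930654303478749
mod? 1225.5 [[0.556, -0.02], [0.557, -0.11], [0.505, -0.109], [0.504, -0.021]]
white [372, 205, 7, 24, 94] [374.2 216.1] [ 0.5331 -0.1002  0.022 ]
white [412, 218, 94, 3, 249] [457.6 219. ] [ 0.5289 -0.2501  0.022 ]
top [544.  215.5] [ 0.535 -0.402  0.03 ]
top [477.3 104.3] [ 0.747 -0.294  0.03 ]
top [470.9  87.4] [ 0.781 -0.284  0.03 ]
top rocker diff vs after press 0
side rocker diff vs after press 795
```

The final check is consistent:
- **Module:** it shows as a 90 mm rectangle centred at (0.530, −0.065), so its origin is about 185 mm before the chassis centre and within about 4 mm of its bay's line.
- **Pick:** it lies on the bench with its handle where it was released.
- **Rockers:** in the top view they are unchanged since the press.

Handing in.

```bash
python3 -c "
from cell import arm
print(arm.sign_off())"
```

```text
the job is handed in; nothing more can be done
None
```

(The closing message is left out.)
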